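Sweep the round magnets into the bay

TASK

Tidy up the whiteboard magnets: with the closed fingers, sweep the three round ones along the desk, through the open side of the low three-walled bay, until each lies flat and wholly inside it. Push them only, never pick them up, and do not disturb the square magnet, the pen cap, the open cup, the stapler or the stamp.

Things in the scene. Friction and masses are not known exactly. Their poses are not given: they have to be found in the camera images.
- round1: Round whiteboard magnet, a flat disc 36 mm in diameter and 14 mm high, upright round edge, 35 g (varies by about a third), matt black plastic; slides on the desk when pushed from the side near the desk, e.g. with fingertips 3 to 6 mm above the desk. Origin: centre of its underside, z up.
- round2: Round whiteboard magnet, a flat disc 36 mm in diameter and 14 mm high, upright round edge, 35 g (varies by about a third), matt black plastic; slides on the desk when pushed from the side near the desk, e.g. with fingertips 3 to 6 mm above the desk. Origin: centre of its underside, z up.
- round3: Round whiteboard magnet, a flat disc 36 mm in diameter and 14 mm high, upright round edge, 35 g (varies by about a third), matt black plastic; slides on the desk when pushed from the side near the desk, e.g. with fingertips 3 to 6 mm above the desk. Origin: centre of its underside, z up.
- square: Square whiteboard magnet, 36 x 36 mm and 14 mm high (x and y along its sides), to be left where it is. 35 g, loose. Origin: centre of its underside, z up.
- bay: Low grey bay, fixed: walls 30 mm high, 4 mm thick (left, right, back; front ends rounded, 9 mm thick), open front. Inside 200 mm wide, 110 mm deep. Floor: a thin metal sheet level with the desk (z = 0), no lip at the mouth. Magnets do not stick to it. Origin: on the desk at the middle of the open mouth; x points level into the bay (inside: x 0 to 0.11 m, y -0.10 to 0.10 m), z up.
- cap: Black marker cap standing upright among the magnets, 16 mm in diameter and 38 mm high, light and easily knocked over. Origin: centre of its underside.
- cup: Empty clear cup without lid, standing open end up, 57 mm in diameter and 63 mm high, light. Origin: centre of its underside.
- stapler: Grey desk stapler, 37 x 133 x 54 mm, long side along its y axis. Origin: centre of its underside.
- stamp: Red hand stamp, 41 x 60 x 92 mm high, long side along its y axis. Origin: centre of its underside.
Mind the look-alikes: they are no part of the job. What is shaped like the square but red is not meant.

How it is judged:
By the outcome, as a careful person would: the job done as asked, in the order asked, and still so for the second after the job is handed in, with the robot touching nothing.
It also fails if it takes over 72 s, if anything falls off the work surface, if the arm or the gripper's body presses on something with over 40 N, if the wrist force passes 120 N, or if a joint passes its speed limit or range.

ROBOT

A 6-joint arm with a two-finger parallel gripper is mounted at the origin on a cart in front of the work surface, level with it; the furniture and walls round the work are solid. World frame = base frame: x ahead of the robot, y to its left, z up, the work surface at z = 0. Lengths are in m, angles in rad, forces in N, time in s.
With the tool pointing down it reaches from about 0.35 to 0.775 m from the base axis. Payload 5.5 kg.
Tool frame: the origin (TCP) lies at the very end of the fingers, on their centre line; the grasp point (between the pads) lies 19 mm behind it; z points along the fingers, y is the line along which they close (so a half turn about z gives the same grasp; the last joint's range is limited). The gripper opens to 85 mm and grips with 20 to 120 N. Pads are 22 mm wide; open, the fingers measure 114 mm over their backs; the gripper's body (76 mm by 85 mm) begins 54 mm behind the grasp point. The pads swing forward as they close: fully open they stand 13 mm farther back than shut.
Start: joints at [-1.308, 0.313, 0.046, 1.304, 0, 1.431], TCP at [0.225, -0.529, 0.231] pointing down, gripper open.
Joint ranges: [-2.76, 2.76], [-0.86, 1.69], [-1.03, 1.26], [-2.2, 2.34], [-1.47, 1.5], [-3.14, 3.14]. Speed limits (rad/s): [2.57, 2.57, 3.14, 3.14, 3.14, 3.14].

INTERFACE

Orientations are given as a unit quaternion [w, x, y, z].
In Python, from workcell import env, cams, ticket, spotter gives the robot as it stands.
- The arm moves only by the tool jog_arm, never from a script. Its argument "increments" is a list that holds one entry, the list of rows, each a list of 7 numbers: the shift along the tool's x, y, z in units of 0.25 m (1.0 is 0.25 m), then the turn, a rotation vector about the tool's x, y, z in units of 180 degrees (1.0 is 180 degrees), then the closure in counts, from 0 (fully open) to 255 (shut). A call has 1 to 20 rows; each row shifts and turns the commanded pose from where the row before left it, along the tool's axes as they then stand; what a row does not reach is not made up. A row lasts 1/10 s, in which the tool goes at most 50 mm and 8.59 degrees, less where a joint would pass 70% of its speed; a pose out of reach is approached as far as the arm can. A call with a number of a shift or a turn outside -1 to 1 is refused whole. A call with a gripper value outside its range is refused whole. The fingers move at their own pace and stop on an object; "force" is the grip in N (left out, the last holds). Time passes only in rows, so rows that do not move let the fingers close. It gives the time, the measured TCP pose, the force, the opening and the grip force at its end, in the units of the state.
- env.get_state(): the state, without advancing time (a new reading comes with each control period).
- cams.read_camera(name): name is "scene" or "top" or "wrist"; returns a dict with "pixels" (480x640x3 uint8, red, green, blue), "fx", "fy", "cx", "cy" (pixels), "xyz" and "attitude" of the camera in the world; the wrist camera has in their place "mount" (4x4, takes a point from camera to tool coordinates, whose origin is the TCP and whose axes are the flange's). Camera axes: x right, y down, z forward; pixel columns grow to the right and rows downward; lengths in m; the calibration is good to about 2 mm. The wrist camera is an equidistant fisheye: a pixel r from the principal point sees the ray r / f radians off the axis. A picture is of the moment at which its call begins: read the wrist's pose just before it. There is no depth.
- ticket.hand_in(): hands the job in; it is judged then, once.
Trained networks look in the newest picture that a camera, given by its name, has taken for a name from the list of things; names that differ only in an ending like _2 or _b are one class to them, and where a whole thing is asked for, a point or a joint stands for the part that bears it (a point fixed in the world has none). Each returns a list of dicts, best first, with "conf" (0 to 1); they miss things now and then, are a little off and sometimes report something else, mostly with a low value. They report only what shows in the picture. A call takes as long as a camera call. They do not tell look-alikes from the thing itself.
- spotter.find_in(target, camera): "uv" ([column, row] in pixels, amid what is visible of it).
- spotter.cut_out(target, camera): "region" (480x640 bool, what is visible of it) and "uv" ([column, row] in pixels, amid what is visible of it).
- spotter.landmark_of(target, camera): "uv" ([column, row] in pixels: a listed point, or the origin of a listed thing).
The state is a dict: "clock": time; "joint_pos": joint angles; "qvel": joint speeds; "tau": joint torques, N m; "tcp_pos": TCP position; "orientation": TCP orientation; "wrist_force": force on the tool from outside, world axes, zero at the start; "ft_torque": the same for the moment, N m; "finger_gap": finger opening in m; "grip_force": force on a finger pad.
Only numpy, scipy, OpenCV 4.12 (cv2) and the standard library are available. Lean on these libraries where they do the work, as an engineer would, in place of code of your own. Each camera call takes 0.05 s, during which the arm holds its last target. There are 200 camera calls.

## Working session

There is one attempt and no reset: what is moved stays moved. The work goes in short steps, Python scripts to look and compute and a tool call to move; the robot and the scene stay as the last step left them, time stands still between calls to the robot, and variables do not carry over. Pictures are saved under pics/ and viewed, at most 10 in all, crops included, and the job is handed in when it is done.

Besides the shell and the picture viewer there is one more tool, called by a JSON object that holds its "method" and its "body", one argument or row to a line. jog_arm: Moves the arm, as the interface text tells. Shifts and turns lie within -1 to 1; 1 stands for 0.25 m of shift or 180 degrees of turn. Its arguments: {"type":"object","properties":{"increments":{"type":"array"},"force":{"type":"number"}},"required":["increments"]}

```bash
mkdir -p pics; ls; cat > h.py <<'E'
import numpy as np,cv2
from workcell import env,cams,ticket,spotter
from scipy.spatial.transform import Rotation as R
def rot(a):
    a=np.array(a,float)
    return a if a.shape==(3,3) else R.from_quat([a[1],a[2],a[3],a[0]]).as_matrix()
def ground(im,uv,z=0):
    d=rot(im['attitude'])@np.array([(uv[0]-im['cx'])/im['fx'],(uv[1]-im['cy'])/im['fy'],1])
    p=np.array(im['xyz']); return p+d*(z-p[2])/d[2]
E
python3 - <<'E'
from h import *
s=env.get_state();print(s['tcp_pos'],s['orientation'])
for c in('top','scene'):
    im=cams.read_camera(c);cv2.imwrite(f'pics/{c}0.png',im['pixels'][:,:,::-1]);print(c,im['xyz'],im['attitude'])
    for n in['round1','square','bay','cap','cup','stapler','stamp']:
        for d in spotter.cut_out(n,c):
            print(n,round(d['conf'],2),np.round(d['uv']),np.round(ground(im,d['uv'],{'bay':0.015,'cap':.019,'cup':.03,'stapler':.05,'stamp':.05}.get(n,.012)),3),d['region'].sum())
    print([ (round(d['conf'],2),np.round(ground(im,d['uv'])[:2],3)) for d in spotter.landmark_of('bay',c)])
E
```

```text
pics
[ 0.22525396 -0.5284829   0.23040634] [-9.10765192e-04  9.79783773e-01  2.00057307e-01 -5.62335673e-05]
top [ 0.34588328 -0.11276299  0.9501383 ] [ 0.0473524  -0.69682779  0.71272049 -0.06494835]
round1 0.79 [277. 270.] [ 0.445 -0.072  0.012] 277
round1 0.69 [384. 263.] [ 0.453 -0.278  0.012] 248
round1 0.62 [218. 278.] [0.431 0.041 0.012] 272
square 0.8 [323. 328.] [ 0.332 -0.156  0.012] 402
square 0.73 [322. 278.] [ 0.427 -0.157  0.012] 350
square 0.65 [384. 263.] [ 0.453 -0.278  0.012] 264
square 0.58 [358. 306.] [ 0.371 -0.224  0.012] 339
bay 0.79 [305. 161.] [ 0.661 -0.129  0.015] 6327
cap 0.51 [311. 226.] [ 0.527 -0.139  0.019] 103
stapler 0.87 [148. 302.] [0.388 0.161 0.05 ] 1645
stamp 0.76 [160. 209.] [0.56  0.145 0.05 ] 839
[(0.83, array([ 0.604, -0.131]))]
scene [0.19041    0.41016159 0.63479045] [ 0.09187206 -0.20979406  0.90035974 -0.36999772]
round1 0.72 [299. 324.] [0.429 0.045 0.012] 396
round1 0.72 [362. 208.] [ 0.45  -0.278  0.012] 168
round1 0.5 [326. 274.] [ 0.436 -0.075  0.012] 304
square 0.81 [391. 265.] [ 0.336 -0.149  0.012] 357
square 0.75 [391. 240.] [ 0.359 -0.214  0.012] 278
square 0.65 [350. 249.] [ 0.422 -0.154  0.012] 316
square 0.48 [303. 234.] [ 0.526 -0.152  0.012] 130
cap 0.49 [302. 234.] [ 0.525 -0.143  0.019] 80
cup 0.86 [386. 161.] [ 0.458 -0.44   0.03 ] 714
stapler 0.72 [283. 399.] [0.373 0.186 0.05 ] 2351
stamp 0.75 [190. 329.] [0.561 0.151 0.05 ] 1782
stamp 0.53 [297. 324.] [0.416 0.068 0.05 ] 358
[(0.75, array([ 0.608, -0.135]))]
```

```bash
python3 - <<'E'
import cv2
a=cv2.imread('pics/top0.png')[80:380,90:490];cv2.imwrite('pics/topc.png',cv2.resize(a,None,fx=2,fy=2,interpolation=cv2.INTER_CUBIC))
E
```

```text
(no output)
```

View pics/topc.png

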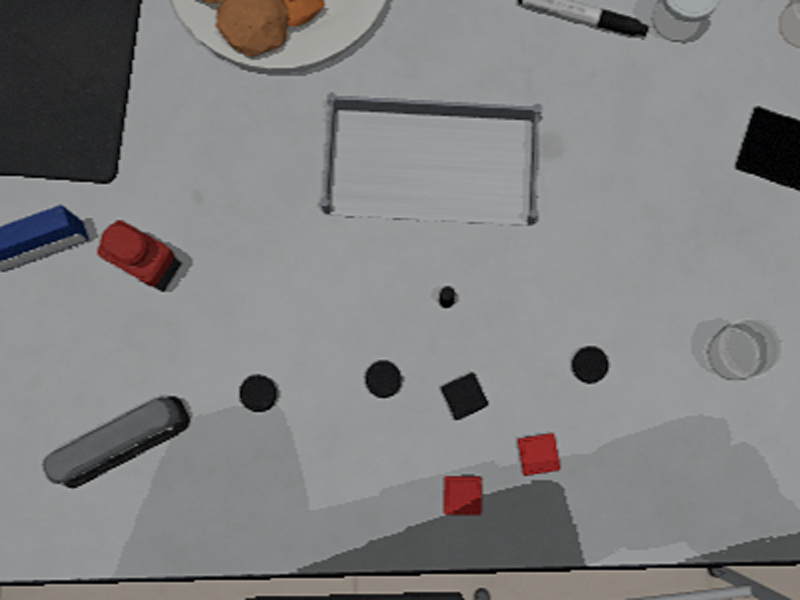

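View pics/scene0.png

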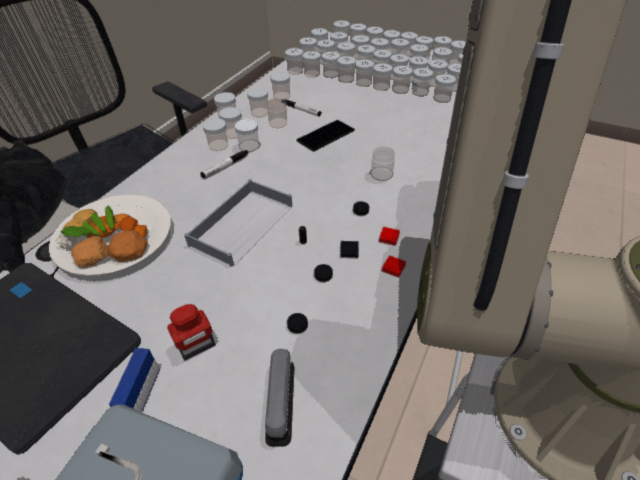

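The crop shows three round black discs (crop px 258,393; 384,379; 590,364). Look-alikes are the black square (465,396), two red squares (540,453; 463,495) and the cap (447,297), and the bay mouth runs from (327,210) to (532,222). I pick the three round ones. Next I close the fingers and go above them for a close look.

{"method": "jog_arm", "body": {
  "increments": [
    [[0.113,-0.108,0,0,0,0,255],[0.113,-0.108,0,0,0,0,255],[0.113,-0.108,0,0,0,0,255],[0.113,-0.108,0,0,0,0,255],[0.113,-0.108,0,0,0,0,255],[0.113,-0.108,0,0,0,0,255],[0.113,-0.108,0,0,0,0,255],[0.113,-0.108,0,0,0,0,255],[0.113,-0.108,0,0,0,0,255],[0.113,-0.108,0,0,0,0,255],[0.113,-0.108,0,0,0,0,255],[0.113,-0.108,0,0,0,0,255],[0,0,0,0,0,-0.0436,255],[0,0,0,0,0,-0.0436,255],[0,0,0,0,0,-0.0436,255],[0,0,0,0,0,-0.0436,255],[0,0,0,0,0,-0.0436,255],[0,0,0,0,0,-0.0436,255],[0,0,0,0,0,-0.0436,255],[0,0,0,0,0,-0.0436,255]]
  ],
  "force": 20
}}

```text
clock: 2.9
tcp_pos: [0.4103, -0.0981, 0.2314]
orientation: [0.0, 0.73, 0.683, 0.0]
wrist_force: [0.3, -0.0, -0.4]
finger_gap: 0.0
grip_force: 0.0
```

{"method": "jog_arm", "body": {
  "increments": [
    [[0,0,0,0,0,-0.0436,255],[0,0,0,0,0,-0.0436,255],[0,0,0,0,0,-0.0436,255],[0,0,0,0,0,-0.0436,255],[0,0,0,0,0,-0.0436,255],[0,0,0,0,0,-0.0436,255],[0,0,0,0,0,-0.0436,255],[0,0,0,0,0,-0.0436,255],[0,0,0,0,0,-0.0436,255],[0,0,0,0,0,-0.0436,255],[0,0,0,0,0,-0.0436,255],[0,0,0,0,0,-0.0436,255],[0,0,0,0,0,0,255]]
  ]
}}

```text
clock: 4.2
tcp_pos: [0.4103, -0.0981, 0.2314]
orientation: [0.0, -0.001, 1.0, -0.0]
wrist_force: [1.2, 0.1, -0.2]
finger_gap: -0.0002
grip_force: 0.0
```

```bash
cat >> h.py <<'E'
def wground(im,s,uv,z=0):
    v=np.array([uv[0]-im['cx'],uv[1]-im['cy']]);r=np.linalg.norm(v);t=r/im['fx']
    d=np.r_[np.sin(t)*v/max(r,1e-9),np.cos(t)]
    M=np.array(im['mount']);Rt=rot(s['orientation'])
    d=Rt@M[:3,:3]@d;p=np.array(s['tcp_pos'])+Rt@M[:3,3]
    return p+d*(z-p[2])/d[2]
def yaw(s): 
    Rt=rot(s['orientation']);return np.degrees(np.arctan2(Rt[1,0],Rt[0,0]))
E
python3 - <<'E'
from h import *
s=env.get_state();print(s['clock'],s['tcp_pos'],yaw(s),s['joint_pos'],s['finger_gap'],s['wrist_force'])
im=cams.read_camera('wrist');cv2.imwrite('pics/w1.png',im['pixels'][:,:,::-1])
print(im['mount'])
for n,z in[('round1',.012),('square',.012),('cap',.019),('stapler',.05),('bay',0)]:
    for d in (spotter.cut_out(n,'wrist') if n!='bay' else spotter.landmark_of(n,'wrist')):
        print(n,round(d['conf'],2),np.round(d['uv']),np.round(wground(im,s,d['uv'],z),3))
im=cams.read_camera('top')
# bay mouth corners from top view
for uv in[(253.5,185),(356,191)]: print(ground(im,uv,.03))
# disc tops by dark contours
E
```

```text
4.2 [ 0.41027684 -0.09807241  0.23140697] -179.94165540414323 [-4.25393987e-01  1.63858000e-02 -3.12202996e-01  1.24185690e+00
 -6.29814697e-05 -4.26412274e-01] -0.00021386729530816628 [ 1.19072275  0.12226257 -0.19906121]
[[ 7.08674494e-04 -9.63177283e-01 -2.68866173e-01  6.90288384e-02]
 [ 9.99999652e-01  5.64329331e-04  6.14153332e-04  6.69438952e-04]
 [-4.39809470e-04 -2.68866515e-01  9.63177348e-01 -1.43280206e-01]
 [ 0.00000000e+00  0.00000000e+00  0.00000000e+00  1.00000000e+00]]
round1 0.86 [148. 253.] [ 0.455 -0.28   0.012]
round1 0.82 [448. 235.] [0.434 0.043 0.012]
round1 0.75 [259. 228.] [ 0.427 -0.153  0.012]
round1 0.74 [336. 243.] [ 0.443 -0.075  0.012]
square 0.96 [189. 171.] [ 0.367 -0.224  0.012]
square 0.88 [259. 133.] [ 0.332 -0.151  0.012]
square 0.59 [257. 226.] [ 0.425 -0.155  0.012]
cap 0.84 [273. 315.] [ 0.521 -0.142  0.019]
stapler 0.87 [552. 202.] [0.388 0.146 0.05 ]
[ 0.60826307 -0.02906236  0.03      ]
[ 0.59269615 -0.22741626  0.03      ]
```

View pics/w1.png

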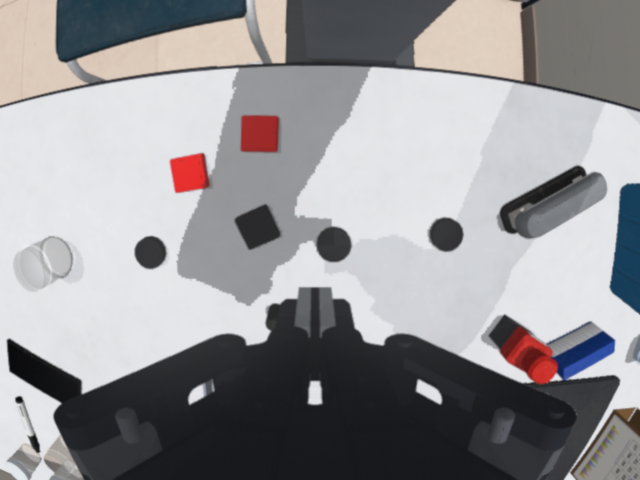

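The wrist view shows discs at (148,253), (336,243) and (448,235), with the black square at (259,228). The cap is at (273,315) beside the fingers. I'll descend behind the middle disc first.

{"method": "jog_arm", "body": {
  "increments": [
    [[0.061,0.1,0,0,0,0,255],[0,0,0.16,0,0,0,255],[0,0,0.16,0,0,0,255],[0,0,0.16,0,0,0,255],[0,0,0.16,0,0,0,255],[0,0,0.16,0,0,0,255],[0,0,0.05,0,0,0,255],[0,0,0.03,0,0,0,255],[0,0,0.025,0,0,0,255],[0,0,0,0,0,0,255]]
  ]
}}

```text
clock: 5.55
tcp_pos: [0.3953, -0.0733, 0.0051]
orientation: [0.0, -0.0, 1.0, -0.0]
wrist_force: [-0.3, -0.9, -0.0]
finger_gap: 0.0004
grip_force: 0.0
```

```bash
python3 - <<'E'
from h import *
s=env.get_state();print(s['clock'],s['tcp_pos'],yaw(s),s['wrist_force'])
im=cams.read_camera('wrist');cv2.imwrite('pics/w2.png',im['pixels'][:,:,::-1])
for d in spotter.cut_out('round1','wrist'):
        print(round(d['conf'],2),np.round(d['uv']),np.round(wground(im,s,d['uv'],.012),3))
E
```

```text
5.55 [ 0.39532295 -0.07325546  0.00507406] -179.97706092952666 [-0.33364408 -0.86055651 -0.00307224]
0.59 [315. 393.] [ 0.436 -0.072  0.012]
0.57 [  8. 379.] [ 0.453 -0.264  0.012]
```

View pics/w2.png

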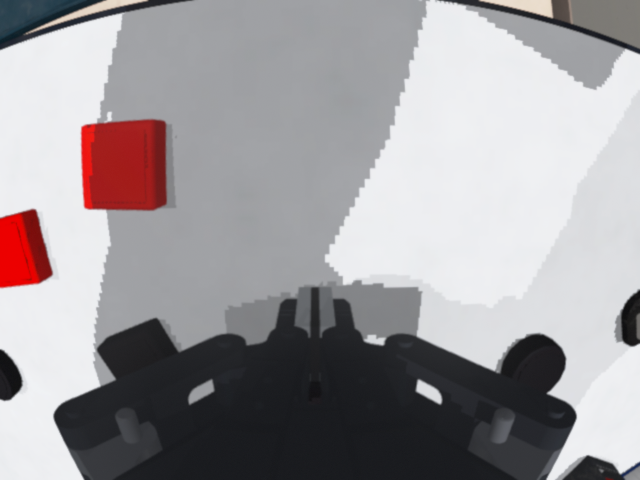

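The view shows the fingers clear of everything, with the middle disc hidden straight ahead of them. Now I push.

{"method": "jog_arm", "body": {
  "increments": [
    [[-0.02,0,0,0,0,0,255],[-0.02,0,0,0,0,0,255],[-0.02,0,0,0,0,0,255],[-0.02,0,0,0,0,0,255],[-0.024,0,0,0,0,0,255],[-0.024,0,0,0,0,0,255],[-0.024,0,0,0,0,0,255],[-0.024,0,0,0,0,0,255],[-0.024,0,0,0,0,0,255],[-0.024,0,0,0,0,0,255],[-0.024,0,0,0,0,0,255],[-0.024,0,0,0,0,0,255],[-0.024,0,0,0,0,0,255],[-0.024,0,0,0,0,0,255],[-0.024,0,0,0,0,0,255],[-0.024,0,0,0,0,0,255]]
  ]
}}

```text
clock: 7.25
tcp_pos: [0.4875, -0.073, 0.005]
orientation: [0.0, -0.0, 1.0, -0.0]
wrist_force: [0.6, 1.3, -1.1]
finger_gap: -0.0001
grip_force: 0.1
```

```bash
python3 - <<'E'
from h import *
s=env.get_state();print(s['clock'],s['tcp_pos'],s['wrist_force'])
for c in('top','scene'):
    im=cams.read_camera(c);cv2.imwrite(f'pics/{c}2.png',im['pixels'][:,:,::-1])
    for n in('round1','cap'):
      for d in spotter.cut_out(n,c):
        print(c,n,round(d['conf'],2),np.round(d['uv']),np.round(ground(im,d['uv'],.012),3))
E
```

```text
7.25 [ 0.48749524 -0.07304355  0.00502793] [ 0.64739158  1.32363973 -1.10258011]
top round1 0.55 [385. 262.] [ 0.455 -0.281  0.012]
scene round1 0.69 [359. 209.] [ 0.454 -0.271  0.012]
scene round1 0.59 [300. 324.] [0.427 0.044 0.012]
```

```bash
python3 - <<'E'
import cv2,numpy as np
a=cv2.imread('pics/top2.png')[130:310,200:400];b=cv2.imread('pics/scene2.png')[180:340,220:420]
f=lambda x:cv2.resize(x,(390,390))
cv2.imwrite('pics/c2.png',np.hstack([f(a),f(b)]))
E
```

```text
(no output)
```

View pics/c2.png

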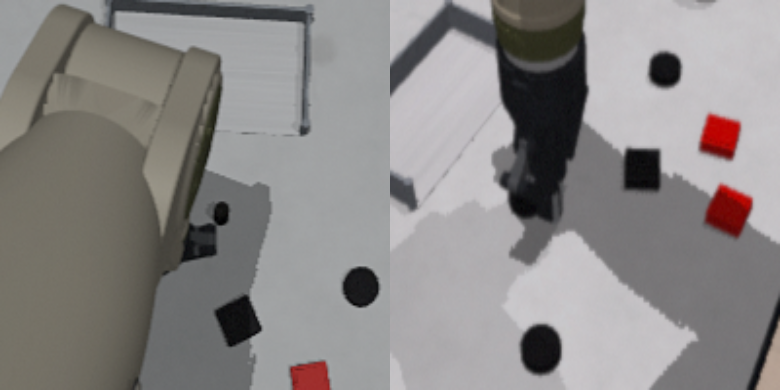

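The middle disc rides ahead of the fingers and the cap and square are undisturbed, so I continue.

{"method": "jog_arm", "body": {
  "increments": [
    [[-0.026,0,0,0,0,0,255],[-0.026,0,0,0,0,0,255],[-0.026,0,0,0,0,0,255],[-0.026,0,0,0,0,0,255],[-0.026,0,0,0,0,0,255],[-0.026,0,0,0,0,0,255],[-0.026,0,0,0,0,0,255],[-0.026,0,0,0,0,0,255],[-0.026,0,0,0,0,0,255],[-0.026,0,0,0,0,0,255],[-0.026,0,0,0,0,0,255],[-0.026,0,0,0,0,0,255],[-0.026,0,0,0,0,0,255],[-0.026,0,0,0,0,0,255],[-0.026,0,0,0,0,0,255],[-0.026,0,0,0,0,0,255],[-0.026,0,0,0,0,0,255],[-0.026,0,0,0,0,0,255],[-0.026,0,0,0,0,0,255],[-0.026,0,0,0,0,0,255]]
  ]
}}

```text
clock: 9.55
tcp_pos: [0.6175, -0.073, 0.005]
orientation: [0.0, -0.0, 1.0, -0.0]
wrist_force: [0.0, 0.3, -0.3]
finger_gap: -0.0003
grip_force: 0.2
```

{"method": "jog_arm", "body": {
  "increments": [
    [[-0.026,0,0,0,0,0,255],[-0.026,0,0,0,0,0,255],[-0.026,0,0,0,0,0,255],[-0.02,0,0,0,0,0,255],[-0.015,0,0,0,0,0,255],[0,0,0,0,0,0,255]]
  ]
}}

```text
clock: 10.15
tcp_pos: [0.6459, -0.073, 0.005]
orientation: [0.0, -0.0, 1.0, -0.0]
wrist_force: [-0.0, -0.5, 0.4]
finger_gap: -0.0
grip_force: 0.0
```

{"method": "jog_arm", "body": {
  "increments": [
    [[0.04,0,0,0,0,0,255],[0.08,0,0,0,0,0,255],[0,0,-0.12,0,0,0,255],[0,0,-0.16,0,0,0,255],[0,0,-0.16,0,0,0,255],[0,0,-0.16,0,0,0,255],[0.14,0.05,0,0,0,0,255],[0.14,0.05,0,0,0,0,255],[0.14,0.05,0,0,0,0,255],[0.14,0.05,0,0,0,0,255],[0.14,0.05,0,0,0,0,255],[0.14,0.05,0,0,0,0,255],[0,0,0,0,0,0.0464,255],[0,0,0,0,0,0.0464,255],[0,0,0,0,0,0.0464,255],[0,0,0,0,0,0.0464,255],[0,0,0,0,0,0,255]]
  ]
}}

```text
clock: 11.85
tcp_pos: [0.4041, 0.002, 0.1549]
orientation: [-0.0, 0.287, 0.958, -0.0]
wrist_force: [-0.6, -0.3, -0.5]
finger_gap: -0.0
grip_force: 0.0
```

```bash
python3 - <<'E'
from h import *
s=env.get_state();print(s['clock'],s['tcp_pos'],yaw(s))
im=cams.read_camera('wrist');cv2.imwrite('pics/w3.png',im['pixels'][:,:,::-1])
for n in('round1','stapler','cap'):
  for d in spotter.cut_out(n,'wrist'):
    print(n,round(d['conf'],2),np.round(d['uv']),np.round(wground(im,s,d['uv'],.012),3))
    if n=='stapler':
        v,u=np.nonzero(d['region']);q=np.array([wground(im,s,p,.027)[:2] for p in zip(u[::5],v[::5])])
        A=np.array([.4,.066]);i=np.argmin(np.hypot(*(q-A).T));print('near',q[i],'miny',q[q[:,1].argmin()])
for c in('top','scene'):
  im=cams.read_camera(c);cv2.imwrite(f'pics/{c}3.png',im['pixels'][:,:,::-1])
  for d in spotter.cut_out('round1',c): print(c,round(d['conf'],2),np.round(d['uv']),np.round(ground(im,d['uv'],.01),3))
  for d in spotter.cut_out('stapler',c):
        v,u=np.nonzero(d['region']);q=np.array([ground(im,p,.027)[:2] for p in zip(u[::3],v[::3])])
        i=np.argmin(np.hypot(*(q-[.4,.066]).T));print(c,'near',q[i],'miny',q[q[:,1].argmin()])
  if c=='top': t=im['pixels'][120:320,130:410,::-1]
cv2.imwrite('pics/c3.png',np.hstack([cv2.resize(t,(400,300)),cv2.resize(cv2.imread('pics/w3.png'),(400,300))]))
E
```

```text
11.85 [0.40405805 0.00203336 0.15486974] 146.60174696234841
round1 0.63 [376. 234.] [0.434 0.042 0.012]
stapler 0.85 [482. 107.] [0.392 0.172 0.012]
near [0.40119537 0.10267644] miny [0.40119537 0.10267644]
top 0.8 [276. 157.] [ 0.671 -0.073  0.01 ]
top 0.71 [388. 263.] [ 0.453 -0.286  0.01 ]
scene 0.78 [297. 325.] [0.431 0.047 0.01 ]
scene 0.63 [222. 237.] [ 0.671 -0.072  0.01 ]
scene 0.48 [362. 211.] [ 0.446 -0.27   0.01 ]
scene near [0.4157894  0.10681808] miny [0.41808828 0.10595912]
```

View pics/c3.png

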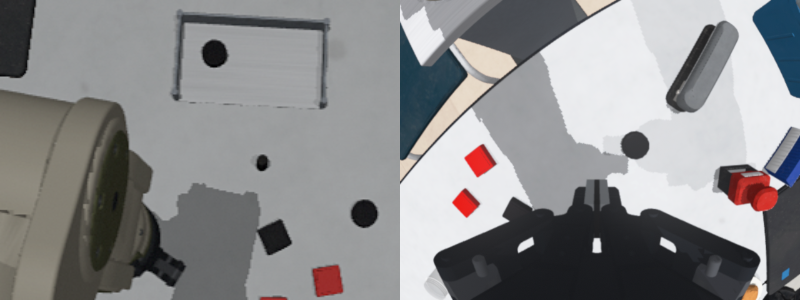

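The view shows the first disc in the bay (crop 214,53), cap upright at (262,162). Stapler tip is about 4 cm from my start point. Now the left disc.

{"method": "jog_arm", "body": {
  "increments": [
    [[0,0,0,0,0,0.0144,255],[0.0727,0.1,0,0,0,0,255],[0.0727,0.1,0,0,0,0,255],[0,0,0,0,0,0,255],[0,0,0.16,0,0,0,255],[0,0,0.16,0,0,0,255],[0,0,0.12,0,0,0,255],[0,0,0.08,0,0,0,255],[0,0,0.05,0,0,0,255],[0,0,0.03,0,0,0,255],[0,0,0,0,0,0,255]]
  ]
}}

```text
clock: 13.45
tcp_pos: [0.4045, 0.0634, 0.0043]
orientation: [-0.001, 0.309, 0.951, -0.0]
wrist_force: [0.3, 0.5, 0.6]
finger_gap: 0.0001
grip_force: 0.0
```

```bash
python3 - <<'E'
from h import *
s=env.get_state();print(s['clock'],s['tcp_pos'],yaw(s),s['wrist_force'])
im=cams.read_camera('scene')
for d in spotter.cut_out('round1','scene'): print(round(d['conf'],2),np.round(d['uv']),np.round(ground(im,d['uv'],.01),3))
E
```

```text
13.45 [0.40451786 0.0634155  0.00429397] 144.02638035825504 [0.28029979 0.53291783 0.55462173]
0.76 [220. 237.] [ 0.674 -0.071  0.01 ]
0.71 [362. 211.] [ 0.447 -0.271  0.01 ]
```

{"method": "jog_arm", "body": {
  "increments": [
    [[-0.015,0,-0.002,0,0,0,255],[-0.02,0,0,0,0,0,255],[-0.02,0,0,0,0,0,255],[-0.024,0,0,0,0,0,255],[-0.026,0,0,0,0,0,255],[-0.026,0,0,0,0,0,255],[-0.026,0,0,0,0,0,255],[-0.026,0,0,0,0,0,255],[-0.026,0,0,0,0,0,255],[-0.026,0,0,0,0,0,255],[-0.026,0,0,0,0,0,255],[-0.026,0,0,0,0,0,255],[-0.026,0,0,0,0,0,255],[-0.026,0,0,0,0,0,255],[-0.026,0,0,0,0,0,255],[-0.026,0,0,0,0,0,255],[-0.026,0,0,0,0,0,255],[-0.026,0,0,0,0,0,255],[-0.026,0,0,0,0,0,255]]
  ]
}}

```text
clock: 15.45
tcp_pos: [0.5005, -0.0054, 0.0055]
orientation: [0.0, 0.309, 0.951, -0.0]
wrist_force: [-0.8, 0.1, -0.2]
finger_gap: -0.0005
grip_force: 0.2
```

```bash
python3 - <<'E'
from h import *
s=env.get_state();print(s['clock'],s['tcp_pos'],yaw(s),s['wrist_force'])
for c in('scene','top'):
  im=cams.read_camera(c);cv2.imwrite(f'pics/{c}4.png',im['pixels'][:,:,::-1])
  for d in spotter.cut_out('round1',c): print(c,round(d['conf'],2),np.round(d['uv']),np.round(ground(im,d['uv'],.01),3))
a=cv2.imread('pics/top4.png')[130:310,200:400];b=cv2.imread('pics/scene4.png')[180:340,170:370]
f=lambda x:cv2.resize(x,(390,390))
cv2.imwrite('pics/c4.png',np.hstack([f(a),f(b)]))
E
```

```text
15.45 [ 0.50048697 -0.00544564  0.00552462] 144.03659464514686 [-0.82545016  0.14521417 -0.19990194]
scene 0.77 [360. 210.] [ 0.453 -0.273  0.01 ]
scene 0.5 [223. 234.] [ 0.673 -0.08   0.01 ]
top 0.66 [384. 263.] [ 0.454 -0.279  0.01 ]
top 0.65 [278. 158.] [ 0.669 -0.075  0.01 ]
top 0.51 [261. 231.] [ 0.521 -0.042  0.01 ]
top 0.32 [308. 160.] [ 0.663 -0.137  0.01 ]
```

View pics/c4.png

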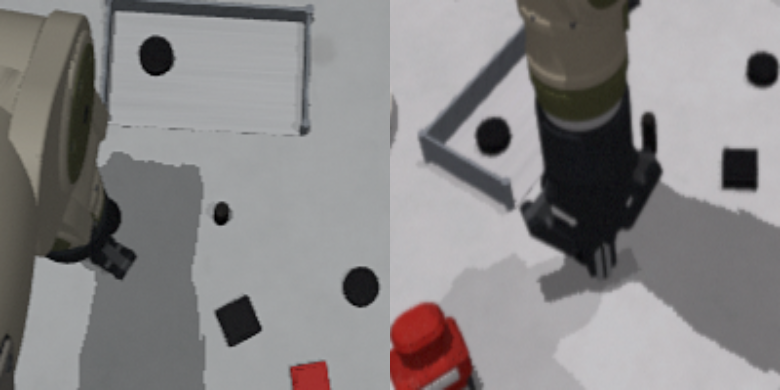

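The disc is hidden behind the gripper, as expected. The cap and square are untouched, and B sits in the bay at crop (156,55). I continue.

{"method": "jog_arm", "body": {
  "increments": [
    [[-0.026,0,0,0,0,0,255],[-0.026,0,0,0,0,0,255],[-0.026,0,0,0,0,0,255],[-0.026,0,0,0,0,0,255],[-0.026,0,0,0,0,0,255],[-0.026,0,0,0,0,0,255],[-0.026,0,0,0,0,0,255],[-0.026,0,0,0,0,0,255],[-0.026,0,0,0,0,0,255],[-0.026,0,0,0,0,0,255],[-0.026,0,0,0,0,0,255],[-0.026,0,0,0,0,0,255],[-0.026,0,0,0,0,0,255],[-0.026,0,0,0,0,0,255],[-0.026,0,0,0,0,0,255],[-0.026,0,0,0,0,0,255],[-0.026,0,0,0,0,0,255],[-0.026,0,0,0,0,0,255],[-0.026,0,0,0,0,0,255]]
  ]
}}

```text
clock: 17.55
tcp_pos: [0.6004, -0.078, 0.0055]
orientation: [0.0, 0.309, 0.951, -0.0]
wrist_force: [0.3, 1.0, 0.0]
finger_gap: -0.0001
grip_force: 0.3
```

```bash
python3 - <<'E'
from h import *
s=env.get_state();print(s['clock'],s['tcp_pos'],yaw(s),s['wrist_force'])
for c in('scene','top'):
  im=cams.read_camera(c);cv2.imwrite(f'pics/{c}5.png',im['pixels'][:,:,::-1])
  for d in spotter.cut_out('round1',c): print(c,round(d['conf'],2),np.round(d['uv']),np.round(ground(im,d['uv'],.01),3))
E
```

```text
17.55 [ 0.6004223  -0.07795616  0.00553591] 144.0380362638417 [0.2638839  1.00864856 0.03823014]
scene 0.73 [360. 209.] [ 0.453 -0.275  0.01 ]
top 0.71 [387. 263.] [ 0.454 -0.284  0.01 ]
```

{"method": "jog_arm", "body": {
  "increments": [
    [[-0.026,0,0,0,0,0,255],[-0.026,0,0,0,0,0,255],[-0.026,0,0,0,0,0,255],[-0.018,0,0,0,0,0,255],[0,0,0,0,0,0,255],[0.04,0,0,0,0,0,255],[0.06,0,0,0,0,0,255],[0,0,-0.1,0,0,0,255],[0,0,-0.16,0,0,0,255],[0,0,-0.16,0,0,0,255],[0,0,-0.16,0,0,0,255],[0,0,-0.16,0,0,0,255],[0,0,-0.06,0,0,0,255]]
  ]
}}

```text
clock: 19.05
tcp_pos: [0.6001, -0.0768, 0.2104]
orientation: [0.003, 0.308, 0.951, 0.0]
wrist_force: [0.2, -1.0, 0.2]
finger_gap: -0.0002
grip_force: 0.0
```

{"method": "jog_arm", "body": {
  "increments": [
    [[0,0,0,0,0,-0.0426,255],[0,0,0,0,0,-0.0426,255],[0,0,0,0,0,-0.0426,255],[0,0,0,0,0,-0.0426,255],[0,0,0,0,0,-0.0426,255],[0,0,0,0,0,-0.0426,255],[0,0,0,0,0,-0.0426,255],[0,0,0,0,0,-0.0426,255],[0,0,0,0,0,-0.0426,255],[0.159,-0.0518,0,0,0,0,255],[0.159,-0.0518,0,0,0,0,255],[0.159,-0.0518,0,0,0,0,255],[0.159,-0.0518,0,0,0,0,255],[0.159,-0.0518,0,0,0,0,255],[0.159,-0.0518,0,0,0,0,255],[0.159,-0.0518,0,0,0,0,255],[0,0,0,0,0,0,255]]
  ]
}}

```text
clock: 20.75
tcp_pos: [0.4123, -0.3072, 0.2054]
orientation: [-0.001, -0.282, 0.96, -0.0]
wrist_force: [0.5, 0.9, -0.3]
finger_gap: 0.0004
grip_force: 0.0
```

```bash
cat > look.py <<'E'
from h import *
import sys
k=sys.argv[1]
s=env.get_state();print(s['clock'],s['tcp_pos'],yaw(s),s['wrist_force'])
for c in('scene','top','wrist'):
  im=cams.read_camera(c);cv2.imwrite(f'pics/{c}{k}.png',im['pixels'][:,:,::-1])
  for n in('round1','square','cap','bay'):
   for d in (spotter.cut_out if n!='bay' else spotter.landmark_of)(n,c): print(c,n,round(d['conf'],2),np.round(d['uv']),np.round(ground(im,d['uv'],.01*(n!='bay')) if c!='wrist' else wground(im,s,d['uv'],.01),3))
a=cv2.imread(f'pics/top{k}.png')[120:320,190:410];b=cv2.imread(f'pics/scene{k}.png')[140:340,170:390]
f=lambda x:cv2.resize(x,(400,400))
cv2.imwrite(f'pics/c{k}.png',np.hstack([f(a),f(b)]))
E
python3 look.py 6
```

```text
20.75 [ 0.41232873 -0.30717733  0.20542063] -147.2800146217207 [ 0.52575445  0.91030398 -0.29379676]
scene round1 0.74 [246. 232.] [ 0.634 -0.106  0.01 ]
scene round1 0.59 [360. 208.] [ 0.455 -0.277  0.01 ]
scene round1 0.5 [220. 237.] [ 0.675 -0.071  0.01 ]
scene square 0.79 [352. 250.] [ 0.418 -0.154  0.01 ]
scene square 0.75 [392. 236.] [ 0.362 -0.225  0.01 ]
scene square 0.71 [392. 265.] [ 0.335 -0.152  0.01 ]
scene cap 0.65 [299. 232.] [ 0.537 -0.154  0.01 ]
scene bay 0.37 [243. 234.] [ 0.645 -0.109  0.   ]
top round1 0.8 [387. 262.] [ 0.455 -0.284  0.01 ]
top round1 0.77 [295. 172.] [ 0.639 -0.109  0.01 ]
top round1 0.5 [280. 158.] [ 0.669 -0.079  0.01 ]
top square 0.92 [323. 327.] [ 0.334 -0.157  0.01 ]
top square 0.86 [355. 307.] [ 0.37  -0.219  0.01 ]
top square 0.6 [320. 276.] [ 0.431 -0.153  0.01 ]
top bay 0.94 [304. 193.] [ 0.598 -0.127  0.   ]
wrist round1 0.55 [310. 262.] [ 0.452 -0.286  0.01 ]
wrist round1 0.17 [594. 388.] [0.397 0.174 0.01 ]
wrist square 0.96 [483. 229.] [ 0.329 -0.157  0.01 ]
wrist square 0.88 [407. 220.] [ 0.367 -0.231  0.01 ]
wrist square 0.79 [430. 299.] [ 0.42 -0.16  0.01]
```

View pics/c6.png

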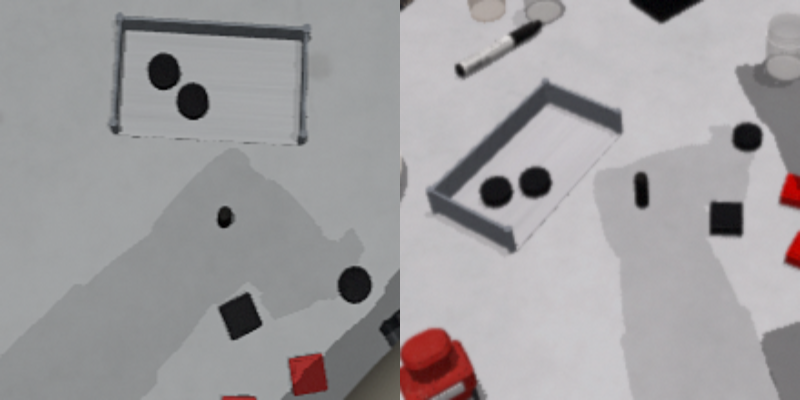

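Both discs are in the bay (crop 164,70 and 193,101), with the cap upright at (224,217) and the square in place. Now the right disc.

{"method": "jog_arm", "body": {
  "increments": [
    [[0,0,0.16,0,0,0,255],[0,0,0.16,0,0,0,255],[0,0,0.16,0,0,0,255],[0,0,0.16,0,0,0,255],[0,0,0.08,0,0,0,255],[0,0,0.05,0,0,0,255],[0,0,0.03,0,0,0,255],[0,0,0,0,0,0,255],[-0.02,0,0,0,0,0,255],[-0.02,0,0,0,0,0,255],[-0.02,0,0,0,0,0,255],[-0.02,0,0,0,0,0,255],[-0.024,0,0,0,0,0,255],[-0.026,0,0,0,0,0,255],[-0.026,0,0,0,0,0,255],[-0.026,0,0,0,0,0,255],[-0.026,0,0,0,0,0,255],[-0.026,0,0,0,0,0,255],[-0.026,0,0,0,0,0,255],[-0.026,0,0,0,0,0,255]]
  ]
}}

```text
clock: 23.5
tcp_pos: [0.4758, -0.2655, 0.0055]
orientation: [-0.0, -0.284, 0.959, -0.0]
wrist_force: [-0.1, 0.5, 0.3]
finger_gap: -0.0002
grip_force: 0.1
```

{"method": "jog_arm", "body": {
  "increments": [
    [[-0.026,0,0,0,0,0,255],[-0.026,0,0,0,0,0,255],[-0.026,0,0,0,0,0,255],[-0.026,0,0,0,0,0,255],[-0.026,0,0,0,0,0,255],[-0.026,0,0,0,0,0,255],[-0.026,0,0,0,0,0,255],[-0.026,0,0,0,0,0,255]]
  ]
}}

```text
clock: 24.3
tcp_pos: [0.5194, -0.2371, 0.0055]
orientation: [-0.0, -0.284, 0.959, -0.0]
wrist_force: [-0.4, -0.0, -0.2]
finger_gap: 0.0005
grip_force: 0.1
```

```bash
python3 look.py 7 | grep -v -e square -e bay
```

```text
24.3 [ 0.51936039 -0.2371316   0.00552412] -146.9495378400606 [-0.42562237 -0.04278011 -0.19577255]
scene round1 0.78 [222. 236.] [ 0.673 -0.075  0.01 ]
scene round1 0.6 [313. 212.] [ 0.541 -0.221  0.01 ]
scene round1 0.57 [247. 233.] [ 0.632 -0.106  0.01 ]
scene cap 0.56 [301. 232.] [ 0.533 -0.155  0.01 ]
top round1 0.65 [297. 170.] [ 0.643 -0.113  0.01 ]
top round1 0.61 [277. 156.] [ 0.672 -0.075  0.01 ]
top round1 0.41 [305. 157.] [ 0.669 -0.13   0.01 ]
top cap 0.54 [157. 208.] [0.57  0.161 0.01 ]
wrist round1 0.67 [315. 393.] [ 0.555 -0.213  0.01 ]
```

View pics/c7.png

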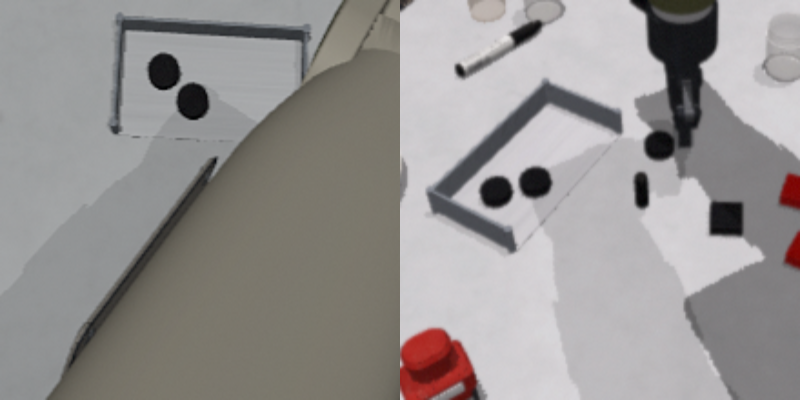

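The disc sits squarely ahead of the fingers at scene-crop (658,145), and the cap is clear at (641,190). I continue into the bay, then retreat.

{"method": "jog_arm", "body": {
  "increments": [
    [[-0.026,0,0,0,0,0,255],[-0.026,0,0,0,0,0,255],[-0.026,0,0,0,0,0,255],[-0.026,0,0,0,0,0,255],[-0.026,0,0,0,0,0,255],[-0.026,0,0,0,0,0,255],[-0.026,0,0,0,0,0,255],[-0.026,0,0,0,0,0,255],[-0.026,0,0,0,0,0,255],[-0.026,0,0,0,0,0,255],[-0.026,0,0,0,0,0,255],[-0.026,0,0,0,0,0,255],[-0.026,0,0,0,0,0,255],[-0.026,0,0,0,0,0,255],[-0.026,0,0,0,0,0,255],[-0.026,0,0,0,0,0,255],[-0.026,0,0,0,0,0,255],[-0.02,0,0,0,0,0,255],[-0.01,0,0,0,0,0,255],[0,0,0,0,0,0,255]]
  ]
}}

```text
clock: 27.05
tcp_pos: [0.6182, -0.1728, 0.0055]
orientation: [0.0, -0.285, 0.959, -0.0]
wrist_force: [0.2, 0.2, 0.5]
finger_gap: -0.0002
grip_force: 0.0
```

{"method": "jog_arm", "body": {
  "increments": [
    [[0.03,0,0,0,0,0,255],[0.05,0,0,0,0,0,255],[0,0,-0.1,0,0,0,255],[0,0,-0.16,0,0,0,255],[0,0,-0.16,0,0,0,255],[0,0,-0.16,0,0,0,255],[0,0,-0.16,0,0,0,255],[0,0,-0.06,0,0,0,255],[0.16,0,0,0,0,0,255],[0.16,0,0,0,0,0,255],[0.16,0,0,0,0,0,255],[0.16,0,0,0,0,0,255],[0.16,0,0,0,0,0,255],[0,0,0,0,0,0,255]]
  ]
}}

```text
clock: 28.45
tcp_pos: [0.4288, -0.2951, 0.2056]
orientation: [-0.001, -0.282, 0.96, 0.0]
wrist_force: [0.1, -0.3, -0.0]
finger_gap: -0.0001
grip_force: 0.0
```

```bash
python3 look.py 8
```

```text
28.45 [ 0.42882002 -0.29514672  0.20560603] -147.2949421697858 [ 0.10532789 -0.27662781 -0.03112126]
scene round1 0.66 [222. 239.] [ 0.669 -0.069  0.01 ]
scene round1 0.53 [257. 216.] [ 0.64  -0.158  0.01 ]
scene square 0.72 [391. 235.] [ 0.366 -0.227  0.01 ]
scene square 0.7 [348. 250.] [ 0.425 -0.151  0.01 ]
scene cap 0.58 [299. 235.] [ 0.534 -0.147  0.01 ]
scene bay 0.84 [265. 231.] [ 0.607 -0.134  0.   ]
top round1 0.6 [276. 157.] [ 0.67  -0.072  0.01 ]
top round1 0.58 [295. 173.] [ 0.637 -0.11   0.01 ]
top round1 0.55 [320. 171.] [ 0.64  -0.159  0.01 ]
top round1 0.44 [312. 227.] [ 0.527 -0.141  0.01 ]
top square 0.74 [320. 326.] [ 0.337 -0.151  0.01 ]
top square 0.62 [352. 300.] [ 0.383 -0.215  0.01 ]
top square 0.56 [324. 278.] [ 0.426 -0.161  0.01 ]
top bay 0.81 [304. 193.] [ 0.599 -0.126  0.   ]
top bay 0.38 [320. 172.] [ 0.641 -0.159  0.   ]
wrist square 0.88 [409. 198.] [ 0.365 -0.229  0.01 ]
wrist square 0.85 [432. 283.] [ 0.421 -0.158  0.01 ]
wrist square 0.82 [485. 211.] [ 0.33  -0.155  0.01 ]
```

View pics/c8.png

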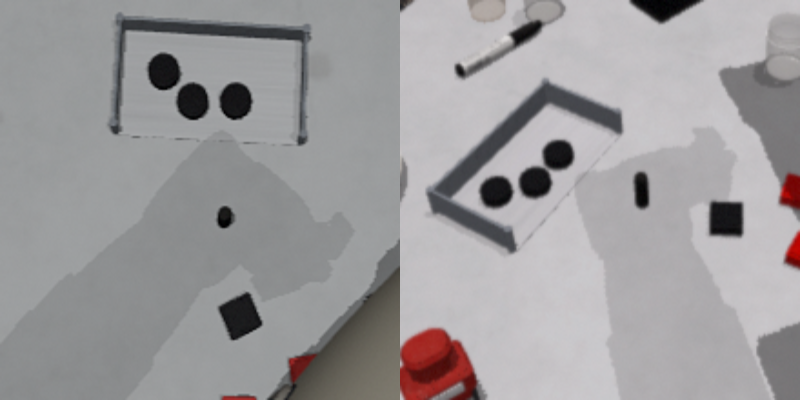

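All three discs lie flat inside the bay (crop 164,70; 193,101; 236,101) with room to the mouth line. The cap and square stand where they were, so I hand in.

```bash
python3 -c "from workcell import ticket;print(ticket.hand_in())"
```

```text
the job is handed in; nothing more can be done
None
```

I swept all three round magnets into the bay, where they lie flat and wholly inside, left everything else undisturbed as far as the final images show, and handed the job in at about 28.6 s; no verdict came back.

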